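# Roll a shaft blank into the V-rest and slide it to the end stop

## Robot

A 7-joint arm with a two-finger parallel gripper is mounted at the origin on the work surface; the furniture and walls round the work are solid. World frame = base frame: x ahead of the robot, y to its left, z up, the work surface at z = 0. Lengths are in m, angles in rad, forces in N, time in s.
With the tool pointing down it reaches from about 0.425 to 0.875 m from the base axis. Payload 4.7 kg.
Tool frame: the origin (TCP) lies midway between the tips of the shut fingers; the grasp point (between the pads) lies 19 mm behind it; z points along the fingers, x is the direction in which the jaws open and shut, and the axes are right-handed (so a half turn about z gives the same grasp; the last joint's range is limited). The gripper opens to 87 mm and grips with 3 to 60 N. Pads are 19 mm wide; open, the fingers measure 117 mm over their backs; the gripper's body (75 mm by 190 mm) begins 51 mm behind the grasp point.
Start: joints at [-1.137, 0.321, -0.07, 1.45, 0.023, 1.371, -0.057], TCP at [0.265, 0.594, 0.187] pointing down, gripper open.
Joint ranges: [-2.86, 2.86], [-0.3, 2.09], [-1.38, 1.24], [0.06, 2.45], [-1.56, 4.7], [0.09, 2.05], [-2.69, 2.69]. Speed limits (rad/s): [2.57, 2.57, 3.14, 3.14, 3.14, 3.14, 3.14].

## Interface

Orientations are given as a rotation vector (axis times angle).
In Python, from bench import get_state, eyes, ticket gives the robot as it stands.
- The arm moves only by the tool carry_out, never from a script. Its argument "motion" is a list of rows, each a list of 2 entries, a list of its own where there are three numbers: the shift along the world's x, y, z in m, then the turn about the world's z in rad. A call has 1 to 20 rows; each row is the pose to reach, as a shift and turn from the pose commanded when the call began; what a row does not reach only later rows make up. A row lasts 1/10 s, in which the tool goes at most 50 mm and 8.59 degrees, less where a joint would pass 70% of its speed; a pose out of reach is approached as far as the arm can. A call with a gripper value outside its range is refused whole. "grip" is the gripper command: -1 is fully open, 1 is shut, values between are in proportion, set as the call begins (left out, the last holds). The fingers move at their own pace and stop on an object; "squeeze" is the grip in N (left out, the last holds). Time passes only in rows, so rows that repeat a pose let the fingers close. It gives the time, the measured TCP pose, the force and the opening at its end, in the units of the state.
- get_state(): the state, without advancing time (a new reading comes with each control period).
- eyes.get_image(name): name is "side" or "top" or "wrist"; returns a dict with "pixels" (400x640x3 uint8, blue, green, red), "mtx" (3x3 intrinsics, pixels), "extrinsics" (4x4, takes a point from camera to world coordinates). Camera axes: x right, y down, z forward; pixel columns grow to the right and rows downward; lengths in m; the calibration is good to about 2 mm. A picture is of the moment at which its call begins. There is no depth.
- ticket.close_job(): hands the job in, once; it reports no verdict.
The state is a dict: "time": time; "joint_positions": joint angles; "qd": joint speeds; "joint_torque": joint torques, N m; "position": TCP position; "tool_rot": TCP orientation; "ft_force": force on the tool from outside, world axes, zero at the start; "torque": the same for the moment, N m; "grip_width": opening from 0.0 (shut) to 1.0 (fully open).
Only numpy, scipy, OpenCV 4.12 (cv2) and the standard library are available. Lean on these libraries where they do the work, as an engineer would, in place of code of your own. Each camera call takes 0.05 s, during which the arm holds its last target. There are 200 camera calls.

## Task

Get the round aluminium bar ready for marking out: push it by its side with the fingertips so that it rolls along the bench, up the ramp and into the V-groove of the rest. Then gently push on its end with a fingertip to slide it along the groove until it touches the red end stop, and leave it lying there untouched. Do not pinch or lift the bar, and leave the cup, film canister, tub and eraser where they are.

Things in the scene. Friction and masses are not known exactly. Their poses are not given: they have to be found in the camera images.
- bar: Solid aluminium bar, 44 mm diameter, 140 mm long, 0.5 kg, narrow green stripe along its side. Origin at its centre, 22 mm above the bench at the start; x axis along the bar, ends at x = -70 and +70 mm; frame turns as it rolls (stripe at +z, on top at the start). Starts on the ramp side, within 0.15 rad of parallel to the groove, +x the same way as the rest's +x. Rolls freely; smooth, friction about 0.3.
- v_rest: V-rest fixed to the bench, x from -65 to +80 mm, y from -85 to +69 mm. Origin on the bench straight under the groove's bottom; x along the groove to the end stop (away from the robot), y from ramp to back, z up. A bar in the groove has its centre at y = 0, 27.4 mm above the bench; against the stop its centre is at x = 0, its near end sticking out 5 mm past the rest's open end.
- ramp_crest (a point): Middle of the crest of the grey entry ramp, 12 mm above the bench, at y = -19 mm of the rest. The ramp is as long as the rest; it starts at bench height at y = -85 mm and rises evenly to the crest at y = -21.5 to -17 mm. From there the groove's flank falls at 30 degrees to its bottom (y = 0, 2 mm high). The axes are the rest's.
- end_stop (a point): Point on the face of the red end stop, in line with the bar's axis when it lies in the groove: rest x = +70, y = 0, height 27.4 mm. The stop is an upright plate 10 mm thick, 50 mm high, rest y from -11 to +65 mm. Behind the groove the blue back flank rises at 30 degrees to 28 mm height at rest y = 45 mm, then is flat; two 4 mm screw heads. The axes are the rest's.
- white_cup: Loose white cup, 63 mm diameter, 65 mm high, standing; origin at the centre of its underside. Bystander.
- film_tub_2: Loose black film canister with grey lid, 34 mm diameter, 50 mm high, standing; origin at the centre of its underside. Bystander.
- yellow_tub: Loose yellow round tub, 66 mm diameter, 41 mm high; origin at the centre of its underside. Bystander.
- eraser: Loose eraser in a blue sleeve, 22 x 42 x 13 mm; origin at the centre of its underside. Bystander.

How it is judged:
By the outcome, as a careful person would: the job done as asked, in the order asked, and still so for the second after the job is handed in, with the robot touching nothing.
It also fails if it takes over 67 s, if anything falls off the work surface, if the arm or the gripper's body presses on something with over 40 N, if the wrist force passes 120 N, or if a joint passes its speed limit or range.

## Working session

There is one attempt and no reset: what is moved stays moved. The work goes in short steps, Python scripts to look and compute and a tool call to move; the robot and the scene stay as the last step left them, time stands still between calls to the robot, and variables do not carry over. Pictures are saved under pics/ and viewed, about 8 in all and at most 12, crops included, and the job is handed in when it is done.

Besides the shell and the picture viewer there is one more tool, called after ">>>" as name([rows], argument=value, ...), one row to a line, values as JSON. carry_out: Moves the arm, as the interface text tells. Its arguments: {"type":"object","properties":{"motion":{"type":"array","items":{"type":"array"}},"grip":{"type":"number"},"squeeze":{"type":"number"}},"required":["motion"]}

```bash
mkdir -p pics
cat > h.py <<'E'
import numpy as np, cv2
from bench import get_state, eyes, ticket
def grab(n,f=None):
    d=eyes.get_image(n)
    if f: cv2.imwrite('pics/'+f,d['pixels'])
    return d
def ray(d,uv,z):
    K=np.array(d['mtx']);T=np.array(d['extrinsics'])
    r=T[:3,:3]@np.linalg.inv(K)@np.array([uv[0],uv[1],1.]);o=T[:3,3]
    return o+r*(z-o[2])/r[2]
def proj(d,p):
    K=np.array(d['mtx']);T=np.linalg.inv(np.array(d['extrinsics']))
    c=K@(T[:3,:3]@np.array(p)+T[:3,3]);return c[:2]/c[2]
E
python3 - <<'E'
from h import *
for n in('top','side'):
    d=grab(n,n+'1.png');print(n,np.round(d['extrinsics'],3).tolist())
s=get_state();print(s['time'],s['position'],s['tool_rot'],s['grip_width'])
E
```

```text
top [[0.009, -0.993, 0.117, 0.433], [-1.0, -0.008, 0.002, -0.015], [-0.001, -0.117, -0.993, 0.937], [0.0, 0.0, 0.0, 1.0]]
side [[0.99, -0.071, 0.124, 0.43], [-0.142, -0.578, 0.804, -0.744], [0.015, -0.813, -0.582, 0.59], [0.0, 0.0, 0.0, 1.0]]
0.1 [0.26476121 0.59304898 0.18647741] [ 2.63470473e+00  1.70928016e+00 -2.14578236e-03] 1.000136581873466
```

View pics/top1.png

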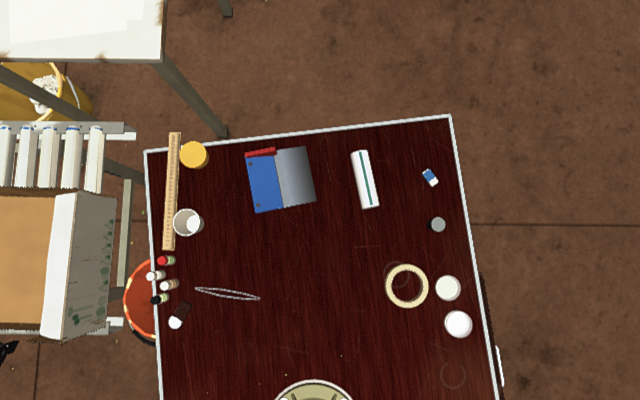

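View pics/side1.png

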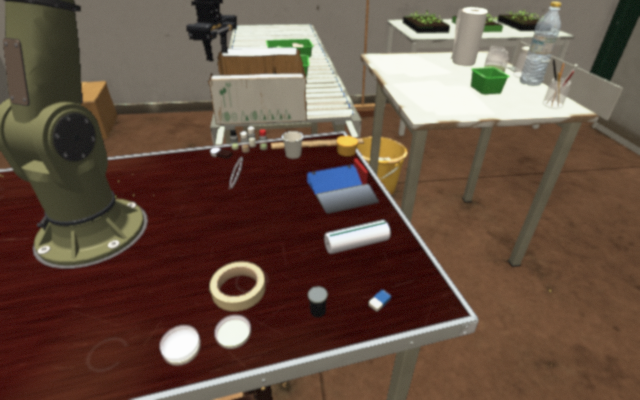

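The top view shows the bar at about (365,180), its ramp to the left at (297,177) and the blue flank and red stop at (262,180) and (260,153). The bar must go image-left, which is world +y. Eraser, canister, cup and tub are all clear of that strip.

```bash
cat > m.py <<'E'
from h import *
def measure(d,save=None):
    p=d['pixels'].astype(int);b,g,r=p[...,0],p[...,1],p[...,2]
    roi=np.zeros(b.shape,bool);roi[125:235,225:400]=1
    M={'stripe':roi&(g-r>25)&(b-g<40)&(g>60),'blue':roi&(b-r>60)&(b-g>30),'red':roi&(r-b>80)&(r-g>80),
       'grey':roi&(abs(b-r)<25)&(b>50)&(np.arange(640)[None]<335)}
    out={}
    for k,m in M.items():
        m=m.astype(np.uint8)
        n,l,st,c=cv2.connectedComponentsWithStats(m)
        if n<2: continue
        i=1+st[1:,4].argmax();ys,xs=np.where(l==i)
        box=cv2.boxPoints(cv2.minAreaRect(np.stack([xs,ys],1).astype(np.float32)))
        out[k]=(box,st[i,4])
    return out
E
python3 - <<'E'
from m import *
d=grab('top');o=measure(d)
Z={'stripe':.044,'blue':.028,'red':.05,'grey':.006}
for k,(b,n) in o.items():
    print(k,n,b.round(1).tolist());print([ray(d,q,Z[k])[:2].round(4).tolist() for q in b])
cv2.imwrite('pics/crop.png',cv2.resize(d['pixels'][130:230,230:400],None,fx=4.5,fy=4.5,interpolation=cv2.INTER_CUBIC))
E
```

```text
stripe 164 [[358.20001220703125, 152.1999969482422], [361.1000061035156, 151.5], [372.70001220703125, 203.8000030517578], [369.79998779296875, 204.5]]
[[0.6586, -0.1037], [0.6603, -0.111], [0.5321, -0.1383], [0.5304, -0.1312]]
blue 1505 [[244.6999969482422, 157.10000610351562], [272.29998779296875, 151.89999389648438], [282.70001220703125, 207.60000610351562], [255.10000610351562, 212.6999969482422]]
[[0.648, 0.1762], [0.6616, 0.108], [0.5228, 0.0794], [0.5096, 0.1465]]
red 134 [[244.5, 152.3000030517578], [273.8999938964844, 146.39999389648438], [274.70001220703125, 150.6999969482422], [245.3000030517578, 156.5]]
[[0.6545, 0.1726], [0.6697, 0.1016], [0.6592, 0.0993], [0.6441, 0.1702]]
grey 1894 [[270.5, 150.6999969482422], [304.6000061035156, 143.89999389648438], [316.0, 201.1999969482422], [282.0, 208.0]]
[[0.6703, 0.1156], [0.6888, 0.0291], [0.5418, -0.0016], [0.5239, 0.0834]]
```

View pics/crop.png

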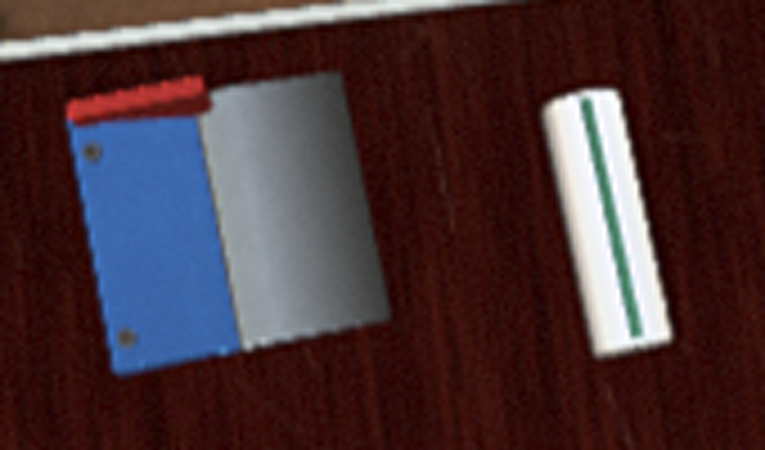

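Stripe, ramp, blue flank and red stop are all segmented cleanly. The bar is almost parallel to the groove, with both near yaw 0.21. Next I compute the frames at the right heights.

Run:
```python
from m import *
d=grab('top');o=measure(d)
def R(q,z):return ray(d,q,z)[:2]
g=o['grey'][0];b=o['blue'][0];s=o['stripe'][0]
fr=R(g[1],0);nr=R(g[2],0);nb=R(b[3],.028)
print('ramp edge',fr,nr,np.linalg.norm(fr-nr),'want .145; near end width',np.linalg.norm(nb-nr),'want .154')
g0,g1=R(b[2],.002),R(b[1],.002)
psi=np.arctan2(*(fr-nr)[::-1]);psi2=np.arctan2(*(nr-nb)[::-1])+np.pi/2;print('psi',psi,psi2)
psi=(psi+psi2)/2
ex=np.array([np.cos(psi),np.sin(psi)]);ey=np.array([-ex[1],ex[0]])
E=[fr-.08*ex+.085*ey,nr+.065*ex+.085*ey,nb+.065*ex-.069*ey];print('origins',np.round(E,4))
O=np.mean(E,0);print('O',O,'groove line y:',(g0-O)@ey,(g1-O)@ey)
S=R((s[0]+s[1])/2,.044),R((s[2]+s[3])/2,.044)
c=(S[0]+S[1])/2;print('bar',c,'yaw',np.arctan2(*(S[0]-S[1])[::-1]),'in rest',(c-O)@ex,(c-O)@ey)
print('psi used',psi)
# stripe check in side view
e=grab('side');p=e['pixels'].astype(int);m=((p[...,1]-p[...,2]>25)&(p[...,0]-p[...,1]<40)&(p[...,1]>50));m[:210]=0;m[260:]=0;m[:,:300]=0;m[:,400:]=0
ys,xs=np.where(m);print(len(xs))
if len(xs):
  bx=cv2.boxPoints(cv2.minAreaRect(np.stack([xs,ys],1).astype(np.float32)));print([ray(e,q,.044)[:2].round(4).tolist() for q in bx])
```

```text
ramp edge [0.69055606 0.02744881] [ 0.54158798 -0.00198632] 0.1518483321359031 want .145; near end width 0.1518978877386299 want .154
psi 0.1950805628494733 0.2121077844448438
origins [[0.595  0.0945]
 [0.5881 0.0944]
 [0.5872 0.0921]]
O [0.59010014 0.09366448] groove line y: 0.0017565234551181947 0.0016777471653278673
bar [ 0.59535803 -0.12107075] yaw 0.20612003078152671 in rest -0.038268141889614866 -0.2113632237994379
psi used 0.20359417364715854
106
[[0.5345, -0.1296], [0.6614, -0.103], [0.6606, -0.1096], [0.5345, -0.1358]]
```

>>> carry_out([
  [[0, 0, 0.05], 0],
  [[0, 0, 0.1], 0],
  [[0.344, -0.763, 0.1], -0.945],
  [[0.344, -0.763, 0.1], -0.945],
  [[0.344, -0.763, 0.1], -0.945],
  [[0.344, -0.763, 0.1], -0.945],
  [[0.344, -0.763, 0.1], -0.945],
  [[0.344, -0.763, 0.1], -0.945],
  [[0.344, -0.763, 0.1], -0.945],
  [[0.344, -0.763, 0.1], -0.945],
  [[0.344, -0.763, 0.1], -0.945],
  [[0.344, -0.763, 0.1], -0.945],
  [[0.344, -0.763, 0.1], -0.945],
  [[0.344, -0.763, 0.1], -0.945],
  [[0.344, -0.763, 0.1], -0.945],
  [[0.344, -0.763, 0.1], -0.945],
  [[0.344, -0.763, 0.1], -0.945],
  [[0.344, -0.763, 0.1], -0.945],
  [[0.344, -0.763, 0.1], -0.945],
  [[0.344, -0.763, 0.1], -0.945],
], grip=-1)

```text
time: 2.25
position: [0.6085, -0.1764, 0.2864]
tool_rot: [3.122, 0.309, -0.004]
ft_force: [0.7, -0.0, 0.2]
grip_width: 0.999
```

>>> carry_out([
  [[0, 0, -0.05], 0],
  [[0, 0, -0.1], 0],
  [[0, 0, -0.14], 0],
  [[0, 0, -0.16], 0],
  [[0, 0, -0.16], 0],
  [[0, 0, -0.16], 0],
])

```text
time: 2.85
position: [0.6093, -0.1688, 0.1282]
tool_rot: [-3.125, -0.324, -0.001]
ft_force: [-0.7, -0.1, 0.7]
grip_width: 0.999
```

Run:
```python
from m import *
d=grab('wrist','w1.png');s=get_state();print(s['position'],2*np.arctan2(s['tool_rot'][1],s['tool_rot'][0]),np.round(d['extrinsics'],3).tolist())
T=np.array(d['extrinsics'])
g=d['pixels'].astype(int)
for p in ([.6608,-.107,.044],[.531,-.1347,.044],[.5954,-.1211,.044]):print(proj(d,p))
```

```text
[ 0.61004053 -0.16922586  0.12923476] 0.20669011566550577 [[0.979, 0.195, 0.063, 0.59], [0.205, -0.932, -0.299, -0.086], [0.001, 0.306, -0.952, 0.325], [0.0, 0.0, 0.0, 1.0]]
[391.97959194 141.80322585]
[243.53317839 142.42607855]
[317.14624915 142.27542192]
```

View pics/w1.png

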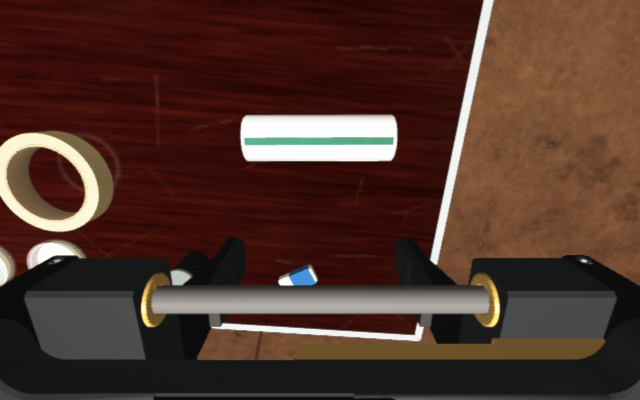

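The wrist view confirms the bar: its stripe runs (245,142)–(393,140) where I predicted (244,142)–(392,142), level with the jaw axis. Now I descend behind it and start pushing gently.

>>> carry_out([
  [[0, 0, -0.05], 0],
  [[0, 0, -0.09], 0],
  [[0, 0, -0.113], 0],
  [[0, 0, -0.113], 0],
  [[-0.001, 0.005, -0.113], 0],
  [[-0.002, 0.01, -0.113], 0],
  [[-0.003, 0.014, -0.113], 0],
  [[-0.003, 0.016, -0.113], 0],
  [[-0.004, 0.018, -0.113], 0],
  [[-0.004, 0.02, -0.113], 0],
  [[-0.005, 0.022, -0.113], 0],
  [[-0.005, 0.024, -0.113], 0],
  [[-0.006, 0.027, -0.113], 0],
  [[-0.006, 0.03, -0.113], 0],
  [[-0.007, 0.034, -0.113], 0],
  [[-0.008, 0.038, -0.113], 0],
  [[-0.009, 0.042, -0.113], 0],
  [[-0.01, 0.046, -0.113], 0],
  [[-0.011, 0.05, -0.113], 0],
  [[-0.0115, 0.054, -0.113], 0],
])

```text
time: 4.9
position: [0.5973, -0.1151, 0.0145]
tool_rot: [-3.125, -0.323, -0.0]
ft_force: [-0.8, 0.2, 0.4]
grip_width: 0.998
```

Run:
```python
from h import *
d=grab('top');e=grab('side')
cv2.imwrite('pics/c2.png',np.hstack([cv2.resize(d['pixels'][120:240,230:400],(680,480))[:, :400] if 0 else cv2.resize(d['pixels'][120:240,230:400],(400,282)),cv2.resize(e['pixels'][150:270,270:440],(400,282))]))
s=get_state();print(s['position'],s['ft_force'])
```

```text
[ 0.59748701 -0.11439199  0.01445294] [-1.38106729  0.00247     1.11417976]
```

View pics/c2.png

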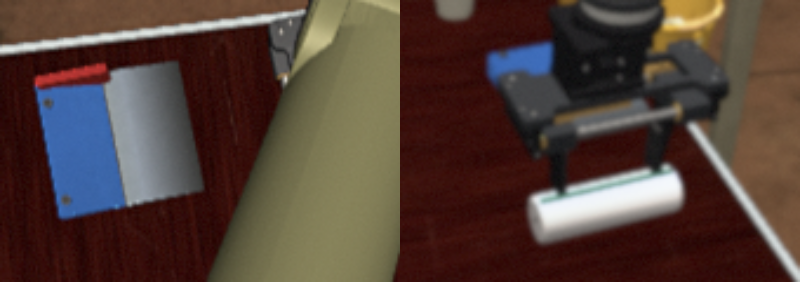

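The side crop (right) shows the bar still at its starting pixels, about (357,237), and the fingers seemingly behind it rather than in front. That contradicts my measurement, so I stop and check with projections.

Run:
```python
from h import *
e=grab('side');w=grab('wrist');s=get_state();P=np.array(s['position']);a=2*np.arctan2(s['tool_rot'][1],s['tool_rot'][0])
ex=np.array([np.cos(a),np.sin(a),0])
for nm,i in(('s',e),('w',w)):
    im=i['pixels'].copy()
    for k,c in((0,(0,0,255)),(-.05,(0,255,255)),(.05,(255,0,255))):
        q=proj(i,P+k*ex);print(nm,k,q.round(1));cv2.circle(im,tuple(int(v) for v in q),2,c,-1)
    if nm=='s': A=cv2.resize(im[150:270,270:440],(510,360))
    else: B=cv2.resize(im,(290,181))
B=cv2.resize(im[100:300,150:500],(510,291));cv2.imwrite('pics/c3.png',np.vstack([A,B])[:600])
```

```text
s 0 [356.3 237.4]
s -0.05 [335.5 242.3]
s 0.05 [376.4 232.6]
w 0 [321.9 231.4]
w -0.05 [249.  231.5]
w 0.05 [394.9 231.4]
```

View pics/c3.png

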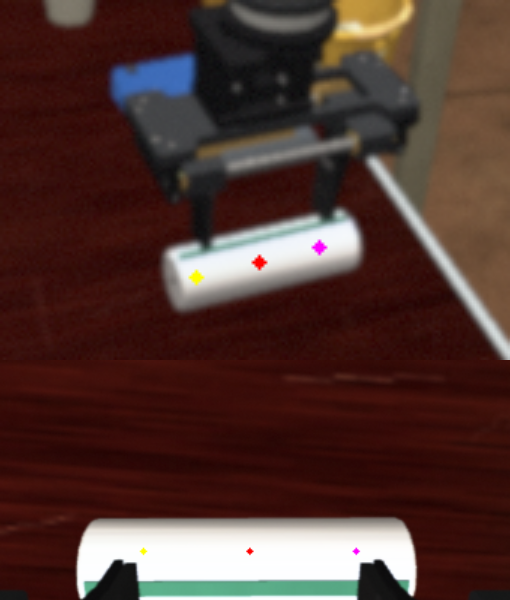

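The wrist view settles it. The open fingertips' gap spans about 151 px, so they sit 30–40 mm nearer the camera than the TCP, which is defined for shut fingers. They therefore passed over the bar: zero force, and the bar hasn't moved. I'll go up and back, then compare tip positions at different openings.

>>> carry_out([
  [[0, 0, 0.04], 0],
  [[0, 0, 0.06], 0],
  [[0.006, -0.03, 0.06], 0],
  [[0.012, -0.06, 0.06], 0],
  [[0.012, -0.06, 0.06], 0],
  [[0.012, -0.06, 0.06], 0],
  [[0.012, -0.06, 0.06], 0],
], grip=0.2)

```text
time: 5.8
position: [0.6094, -0.1743, 0.0741]
tool_rot: [-3.124, -0.324, 0.001]
ft_force: [-0.3, -0.2, -0.0]
grip_width: 0.458
```

Run:
```python
from h import *
w=grab('wrist');e=grab('side');s=get_state();print(s['position'],s['grip_width'])
cv2.imwrite('pics/t_half_w.png',w['pixels']);cv2.imwrite('pics/t_half_s.png',e['pixels'])
print(proj(w,s['position']),proj(e,s['position']))
```

```text
[ 0.60951106 -0.17387251  0.07420347] 0.4217552176770523
[322.34946551 230.39298846] [369.81620479 233.98325923]
```

>>> carry_out([
  [[0, 0, 0], 0],
  [[0, 0, 0], 0],
  [[0, 0, 0], 0],
  [[0, 0, 0], 0],
  [[0, 0, 0], 0],
], grip=1)

```text
time: 6.4
position: [0.6095, -0.1754, 0.0745]
tool_rot: [3.125, 0.323, 0.0]
ft_force: [-0.6, 0.1, -0.0]
grip_width: 0.051
```

Run:
```python
from h import *
w=grab('wrist');e=grab('side');s=get_state();print(s['position'],s['grip_width'])
P=s['position'];im=w['pixels'].copy();i2=e['pixels'].copy()
for i,d in((im,w),(i2,e)):
    q=proj(d,P);print(q);cv2.circle(i,tuple(int(v) for v in q),2,(0,0,255),-1)
h=cv2.imread('pics/t_half_w.png');hs=cv2.imread('pics/t_half_s.png')
R=lambda x:cv2.resize(x,(400,300))
cv2.imwrite('pics/c4.png',np.vstack([np.hstack([R(h[130:340,180:460]),R(im[130:340,180:460])]),np.hstack([R(hs[150:280,270:443]),R(i2[150:280,270:443])])]))
```

```text
[ 0.60944743 -0.17543335  0.07450846] 0.02258273174658926
[322.00794078 230.91531893]
[369.97793697 234.37746017]
```

View pics/c4.png

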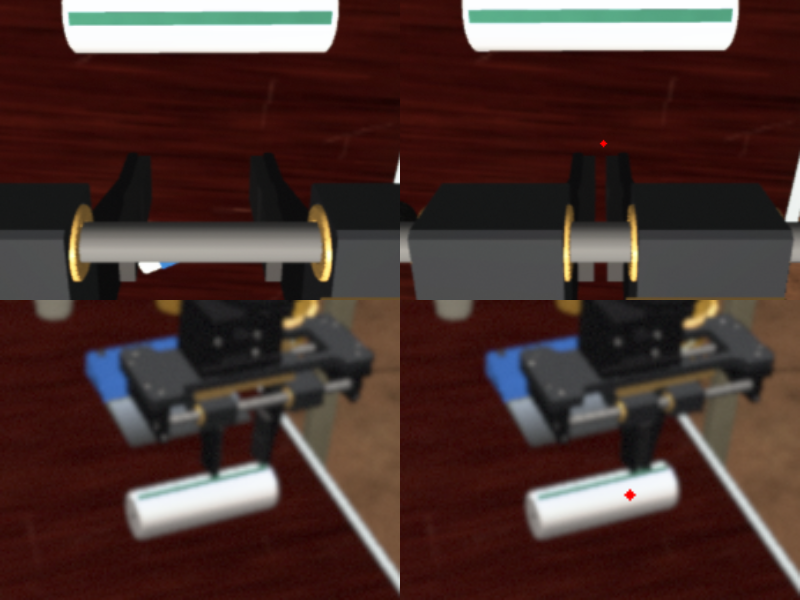

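Run:
```python
from h import *
w=grab('wrist');e=grab('side');s=get_state();P=np.array(s['position']);a=2*np.arctan2(s['tool_rot'][1],s['tool_rot'][0]);ey=np.array([-np.sin(a),np.cos(a),0])
print(P,s['grip_width'],s['tool_rot'])
for dz in(0,.01,.02,.03):
  for k in(-.01,0,.01): print(dz,k,'w',proj(w,P+k*ey+[0,0,dz]).round(1),'s',proj(e,P+k*ey+[0,0,dz]).round(1))
g=cv2.cvtColor(w['pixels'],cv2.COLOR_BGR2GRAY)
for c in(305,310,313,330,335):print(c,g[226:250,c].tolist())
A=cv2.resize(w['pixels'][210:300,270:370],(500,450),interpolation=cv2.INTER_CUBIC);B=cv2.resize(e['pixels'][190:245,340:410],(300,236),interpolation=cv2.INTER_CUBIC)
C=np.zeros((450,800,3),np.uint8);C[:,:500]=np.clip(A.astype(int)*3,0,255);C[:236,500:]=np.clip(B.astype(int)*2,0,255);cv2.imwrite('pics/c5.png',C)
```

```text
[ 0.60942514 -0.17549166  0.07448573] 0.00807923935115643 [3.12491344e+00 3.22836525e-01 7.93616177e-05]
0 -0.01 w [322.  244.2] s [372.1 237.5]
0 0 w [322.  230.9] s [370.  234.4]
0 0.01 w [322.  217.3] s [367.9 231.3]
0.01 -0.01 w [322.1 250.8] s [372.5 233.8]
0.01 0 w [322.1 237. ] s [370.4 230.7]
0.01 0.01 w [322.1 222.8] s [368.3 227.6]
0.02 -0.01 w [322.2 258. ] s [373.  229.9]
0.02 0 w [322.2 243.7] s [370.8 226.9]
0.02 0.01 w [322.2 228.9] s [368.7 223.8]
0.03 -0.01 w [322.3 266. ] s [373.4 226.1]
0.03 0 w [322.3 251.1] s [371.2 223. ]
0.03 0.01 w [322.4 235.6] s [369.1 220. ]
305 [19, 21, 26, 26, 27, 27, 23, 22, 21, 20, 18, 13, 13, 12, 12, 13, 12, 13, 11, 13, 13, 13, 11, 12]
310 [18, 19, 24, 26, 28, 28, 25, 22, 22, 19, 19, 17, 13, 15, 15, 17, 16, 16, 17, 17, 17, 17, 18, 18]
313 [19, 22, 24, 27, 27, 27, 25, 23, 20, 21, 18, 16, 14, 20, 20, 19, 20, 20, 20, 20, 19, 20, 20, 19]
330 [23, 22, 23, 24, 26, 26, 28, 26, 24, 21, 19, 17, 15, 16, 16, 16, 16, 16, 17, 16, 17, 18, 18, 17]
335 [22, 22, 22, 22, 25, 26, 27, 26, 23, 20, 18, 13, 12, 13, 13, 13, 13, 11, 13, 13, 13, 12, 13, 11]
```

View pics/c5.png

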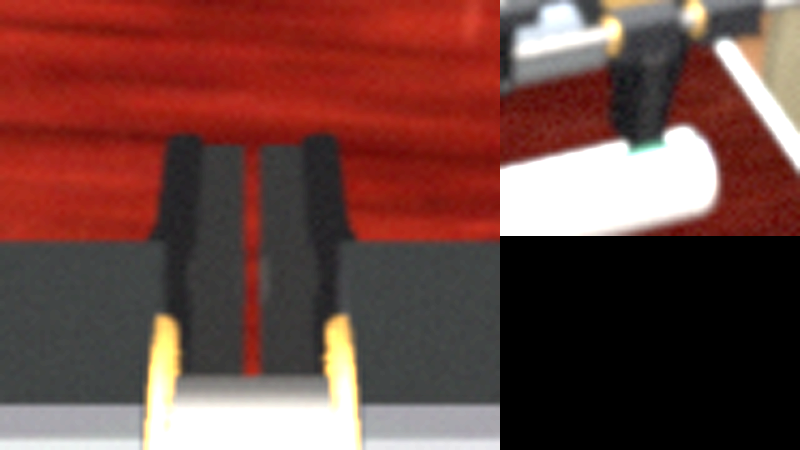

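Both views agree that the real tips end about 31 mm above the reported TCP and are about 20 mm wide. So a tip at height 16 mm needs TCP z ≈ -0.015. I'll open and descend behind the bar, slowly at the end, and watch the force.

>>> carry_out([
  [[0, 0, 0], 0],
  [[0, 0, -0.04], 0],
  [[0, 0, -0.06], 0],
  [[0, 0, -0.072], 0],
  [[0, 0, -0.076], 0],
  [[0, 0, -0.08], 0],
  [[0, 0, -0.083], 0],
  [[0, 0, -0.086], 0],
  [[0, 0, -0.089], 0],
  [[0, 0, -0.089], 0],
], grip=-1)

```text
time: 7.6
position: [0.6094, -0.1753, -0.0146]
tool_rot: [-3.125, -0.323, 0.0]
ft_force: [0.5, -0.3, -0.2]
grip_width: 0.834
```

Run:
```python
from h import *
e=grab('side');s=get_state();print(s['position'],s['ft_force'],s['grip_width'])
cv2.imwrite('pics/c6.png',cv2.resize(e['pixels'][150:280,270:443],(519,390)))
```

```text
[ 0.60946167 -0.17542118 -0.01445966] [0.61410316 0.32267327 0.00686647] 0.8818528202913327
```

View pics/c6.png

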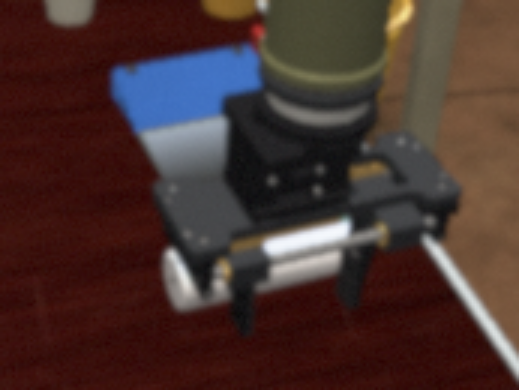

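Now the fingers (tips at about (240,325) and (350,300) in the crop) stand clearly on the near side of the bar, with no force. Pushing.

>>> carry_out([
  [[-0.001, 0.006, 0], 0],
  [[-0.002, 0.012, 0], 0],
  [[-0.003, 0.016, 0], 0],
  [[-0.004, 0.019, 0], 0],
  [[-0.004, 0.021, 0], 0],
  [[-0.005, 0.023, 0], 0],
  [[-0.005, 0.025, 0], 0],
  [[-0.006, 0.027, 0], 0],
  [[-0.006, 0.03, 0], 0],
  [[-0.007, 0.033, 0], 0],
  [[-0.008, 0.037, 0], 0],
  [[-0.008, 0.041, 0], 0],
  [[-0.009, 0.045, 0], 0],
  [[-0.01, 0.049, 0], 0],
  [[-0.011, 0.053, 0], 0],
  [[-0.012, 0.057, 0], 0],
  [[-0.013, 0.061, 0], 0],
  [[-0.013, 0.065, 0], 0],
  [[-0.014, 0.069, 0], 0],
  [[-0.015, 0.073, 0], 0],
])

```text
time: 9.65
position: [0.5944, -0.1021, -0.0145]
tool_rot: [3.125, 0.323, 0.0]
ft_force: [0.1, 0.3, -0.1]
grip_width: 1.001
```

Run:
```python
from h import *
d=grab('top');w=grab('wrist');e=grab('side');s=get_state();print(s['position'],s['ft_force'])
for n,i in(('t',d),('w',w),('s',e)):
    p=i['pixels'].astype(int);m=((p.min(2)>150)).astype(np.uint8)
    k,l,st,c=cv2.connectedComponentsWithStats(m)
    for j in range(1,k):
        if st[j,4]>150: print(n,st[j].tolist(),c[j].round(0).tolist())
```

```text
[ 0.59441109 -0.10187341 -0.01457934] [-0.18549771 -0.45343883  0.40922394]
t [0, 0, 162, 59, 9341] [80.0, 29.0]
t [33, 64, 27, 31, 326] [48.0, 82.0]
t [14, 98, 48, 90, 2066] [38.0, 150.0]
t [414, 114, 85, 286, 1040] [469.0, 244.0]
t [0, 121, 10, 66, 457] [3.0, 150.0]
t [84, 125, 21, 68, 1046] [94.0, 159.0]
t [202, 125, 149, 21, 526] [276.0, 135.0]
t [61, 129, 18, 60, 828] [70.0, 159.0]
t [106, 132, 30, 8, 202] [122.0, 136.0]
t [143, 147, 26, 150, 571] [150.0, 216.0]
t [39, 193, 37, 147, 2986] [57.0, 266.0]
t [172, 209, 28, 27, 311] [189.0, 222.0]
t [386, 265, 42, 42, 540] [407.0, 286.0]
t [436, 276, 24, 24, 467] [448.0, 287.0]
t [152, 305, 11, 95, 322] [158.0, 352.0]
t [445, 311, 27, 26, 564] [458.0, 324.0]
w [536, 0, 99, 258, 3849] [586.0, 124.0]
w [172, 162, 294, 78, 21850] [318.0, 200.0]
s [462, 7, 26, 8, 176] [475.0, 11.0]
s [542, 7, 29, 30, 371] [554.0, 23.0]
s [389, 19, 69, 21, 575] [426.0, 31.0]
s [222, 25, 76, 31, 1621] [256.0, 41.0]
s [481, 25, 56, 14, 403] [508.0, 33.0]
s [387, 48, 206, 77, 9159] [470.0, 91.0]
s [525, 54, 24, 17, 216] [537.0, 60.0]
s [306, 57, 38, 62, 1654] [322.0, 94.0]
s [212, 74, 91, 6, 379] [256.0, 76.0]
s [206, 126, 19, 28, 186] [218.0, 140.0]
s [278, 132, 30, 9, 162] [293.0, 136.0]
s [134, 209, 343, 191, 2440] [331.0, 341.0]
s [338, 210, 34, 20, 432] [355.0, 219.0]
s [211, 263, 53, 39, 639] [236.0, 283.0]
s [310, 288, 16, 13, 157] [317.0, 294.0]
s [215, 316, 35, 31, 830] [232.0, 331.0]
s [160, 326, 39, 37, 1110] [180.0, 344.0]
```

The wrist mask shows the bar just ahead of the tips and level. Continuing onto the ramp.

>>> carry_out([
  [[-0.001, 0.004, 0], 0],
  [[-0.002, 0.008, 0], 0],
  [[-0.002, 0.012, 0], 0],
  [[-0.003, 0.016, 0], 0],
  [[-0.004, 0.02, 0], 0],
  [[-0.005, 0.024, 0], 0],
  [[-0.006, 0.028, 0], 0],
  [[-0.006, 0.032, 0], 0],
  [[-0.007, 0.036, 0], 0],
  [[-0.008, 0.04, 0], 0],
  [[-0.009, 0.044, 0], 0],
  [[-0.01, 0.048, 0], 0],
  [[-0.01, 0.052, 0], 0],
  [[-0.011, 0.056, 0], 0],
  [[-0.012, 0.06, 0], 0],
  [[-0.013, 0.064, 0], 0],
  [[-0.014, 0.068, 0], 0],
  [[-0.014, 0.072, 0], 0],
  [[-0.015, 0.076, 0.001], 0],
  [[-0.016, 0.08, 0.002], 0],
])

```text
time: 11.8
position: [0.5791, -0.0236, -0.012]
tool_rot: [3.123, 0.322, 0.002]
ft_force: [0.1, -2.9, 1.5]
grip_width: 1.002
```

Run:
```python
from h import *
w=grab('wrist','w2.png');s=get_state();print(s['position'],s['ft_force'])
p=w['pixels'].astype(int);m=((p.min(2)>150)).astype(np.uint8);m[:,500:]=0
k,l,st,c=cv2.connectedComponentsWithStats(m)
for j in range(1,k):
    if st[j,4]>150: print(st[j].tolist(),c[j].round(0).tolist())
for c in(200,320,440): print(c,np.where(m[:,c])[0][[0,-1]])
```

```text
[ 0.57884965 -0.02212857 -0.01195647] [-0.76249434 -0.91103263  0.22785969]
[316, 47, 122, 42, 1937] [365.0, 74.0]
[269, 64, 40, 25, 459] [289.0, 80.0]
[171, 164, 292, 77, 18387] [316.0, 198.0]
200 [164 240]
320 [ 68 240]
440 [166 240]
```

View pics/w2.png

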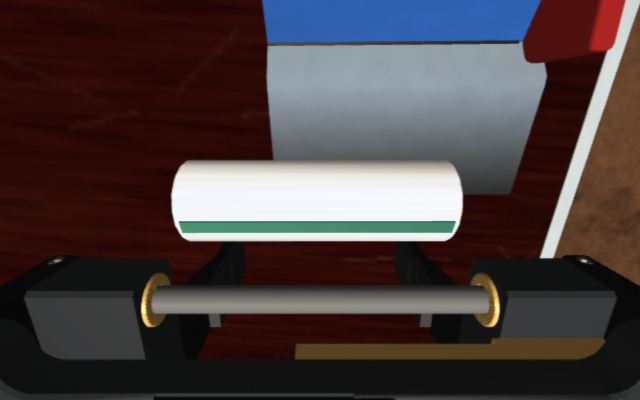

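The bar is at the foot of the ramp (bar 171–463 × 162–240 px), parallel to the groove, with its centre (316) inside the ramp's near edge (275). Pushing it up to the crest.

>>> carry_out([
  [[-0.001, 0.003, 0.001], 0],
  [[-0.001, 0.006, 0.001], 0],
  [[-0.002, 0.009, 0.002], 0],
  [[-0.002, 0.012, 0.002], 0],
  [[-0.003, 0.015, 0.003], 0],
  [[-0.004, 0.018, 0.003], 0],
  [[-0.004, 0.021, 0.004], 0],
  [[-0.005, 0.024, 0.004], 0],
  [[-0.005, 0.027, 0.005], 0],
  [[-0.006, 0.03, 0.006], 0],
  [[-0.007, 0.033, 0.006], 0],
  [[-0.007, 0.036, 0.007], 0],
  [[-0.008, 0.039, 0.007], 0],
  [[-0.008, 0.042, 0.008], 0],
  [[-0.009, 0.045, 0.009], 0],
  [[-0.01, 0.048, 0.009], 0],
  [[-0.01, 0.05, 0.01], 0],
  [[-0.011, 0.052, 0.01], 0],
  [[-0.011, 0.054, 0.01], 0],
  [[-0.011, 0.056, 0.01], 0],
])

```text
time: 13.85
position: [0.567, 0.0345, -0.0027]
tool_rot: [-3.124, -0.323, 0.001]
ft_force: [0.1, 0.3, 0.8]
grip_width: 0.996
```

```bash
cat > wb.py <<'E'
from h import *
w=grab('wrist');s=get_state();P=np.array(s['position']);print(s['time'],P,s['ft_force'])
O=np.array([.5901,.0937]);ps=.2036;x=P[:2]-O;print('rest',x@[np.cos(ps),np.sin(ps)],x@[-np.sin(ps),np.cos(ps)])
p=w['pixels'].astype(int);m=(p.min(2)>170).astype(np.uint8);m[:,500:]=0;m[:100]=0
for c in(200,260,320,380,440):
    v=np.where(m[:,c])[0];print(c,v[[0,-1]] if len(v) else None)
g=(p[...,1]-p[...,2]>25)&(p[...,0]-p[...,1]<40)&(p[...,1]>50);ys,xs=np.where(g);print('stripe',len(xs),np.median(ys) if len(xs) else 0)
E
python3 wb.py
```

```text
13.9 [ 0.56692272  0.03519851 -0.00285472] [ 0.32837458  0.0597427  -0.24619617]
rest -0.034527338908236754 -0.05260678405030616
200 [166 240]
260 [168 240]
320 [168 241]
380 [169 241]
440 [169 241]
stripe 0 0
```

>>> carry_out([
  [[-0.0005, 0.002, 0], 0],
  [[-0.001, 0.004, 0], 0],
  [[-0.001, 0.006, 0], 0],
  [[-0.0015, 0.008, 0], 0],
  [[-0.002, 0.01, 0], 0],
  [[-0.002, 0.01, 0], 0],
  [[-0.002, 0.01, 0], 0],
  [[-0.002, 0.01, 0], 0],
  [[-0.002, 0.01, 0], 0],
])

```text
time: 14.8
position: [0.5655, 0.0434, -0.0025]
tool_rot: [3.125, 0.323, 0.0]
ft_force: [-0.5, -0.9, -0.5]
grip_width: 0.998
```

```bash
python3 wb.py; sleep 0; python3 wb.py
```

```text
14.85 [ 0.56548672  0.04340518 -0.00248547] [-0.81099655 -0.32032419  0.33982311]
rest -0.034274315563279124 -0.044279270685574405
200 [141 215]
260 [141 215]
320 [141 215]
380 [141 215]
440 [141 214]
stripe 0 0
14.9 [ 0.56547296  0.04345952 -0.00249703] [-0.43428486  0.72524278 -0.49462496]
rest -0.03427681094269931 -0.04422326838076844
200 [141 215]
260 [141 215]
320 [141 215]
380 [142 215]
440 [141 214]
stripe 0 0
```

The bar rolled over the crest into the groove. It is level across the view, and rows 141–215 don't change between readings, so it has settled. I raise, shut the fingers, and go to a point short of its near end.

>>> carry_out([
  [[0, 0, 0.03], 0],
  [[0, 0, 0.07], 0],
  [[0, 0, 0.1], 0],
  [[-0.04, 0.007, 0.1], 0],
  [[-0.08, 0.014, 0.1], 0],
  [[-0.12, 0.02, 0.1], 0],
  [[-0.12, 0.02, 0.1], 0],
  [[-0.12, 0.02, 0.1], 0],
  [[-0.12, 0.02, 0.1], 0],
  [[-0.12, 0.02, 0.1], 0],
  [[-0.12, 0.02, 0.1], 0],
], grip=1)

```text
time: 16.0
position: [0.4463, 0.0631, 0.0974]
tool_rot: [3.124, 0.321, 0.0]
ft_force: [-0.6, 0.1, -0.3]
grip_width: 0.083
```

Run:
```python
from h import *
w=grab('wrist','w3.png');s=get_state();P=np.array(s['position']);print(P,s['grip_width'],s['ft_force'])
O=np.array([.5901,.0937]);ps=.2036;ex=np.array([np.cos(ps),np.sin(ps)]);ey=np.array([-ex[1],ex[0]]);R=lambda p:np.round([(p[:2]-O)@ex,(p[:2]-O)@ey],4)
print('tcp rest',R(P))
p=w['pixels'].astype(int);m=(p.min(2)>165).astype(np.uint8)
k,l,st,c=cv2.connectedComponentsWithStats(m)
for j in range(1,k):
    if st[j,4]>400:
        ys,xs=np.where(l==j);b=cv2.boxPoints(cv2.minAreaRect(np.stack([xs,ys],1).astype(np.float32)))
        print(st[j].tolist(),[R(ray(w,q,.0274)).tolist() for q in b])
im=w['pixels'].copy()
for x,c in((-.108,(0,0,255)),(.032,(0,0,255)),(.07,(255,0,255)),(-.065,(0,255,255))):
    q=proj(w,[*(O+x*ex),.0274]);print(x,q);cv2.circle(im,tuple(int(v) for v in q),2,c,-1)
cv2.imwrite('pics/w3.png',im)
```

```text
[0.44608587 0.06310508 0.0973309 ] 0.04982403105223647 [-0.23129508  0.45438029 -0.06448634]
tcp rest [-0.1472 -0.0008]
[175, 0, 30, 86, 625] [[-0.2696, 0.097], [-0.2499, 0.1575], [-0.2347, 0.1553], [-0.2533, 0.0944]]
[593, 59, 47, 153, 1094] [[0.0923, -0.0089], [0.1015, 0.1154], [0.1099, 0.1129], [0.1021, -0.0122]]
[363, 173, 196, 77, 12686] [[-0.1111, 0.0227], [0.0593, 0.0249], [0.0773, -0.0484], [-0.1071, -0.0508]]
[289, 291, 63, 35, 1235] [[-0.1791, -0.0961], [-0.1175, -0.096], [-0.1163, -0.1367], [-0.1803, -0.1368]]
[41, 294, 141, 19, 2638] [[-0.4263, -0.0997], [-0.2868, -0.0996], [-0.2897, -0.1209], [-0.4321, -0.121]]
[459, 294, 141, 19, 2637] [[-0.0098, -0.0994], [0.1297, -0.0993], [0.1356, -0.1207], [-0.0069, -0.1207]]
-0.108 [364.96461224 198.80952455]
0.032 [520.75133764 198.90577373]
0.07 [563.02497712 198.93189151]
-0.065 [412.8203795  198.83909112]
```

View pics/w3.png

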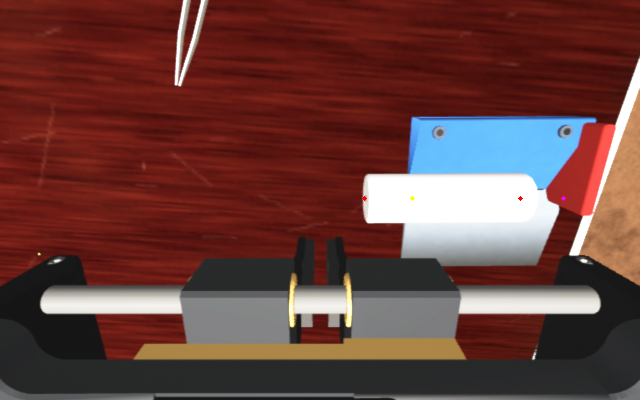

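The bar lies in the groove: its near end is at (364,198), where I predicted (365,199), and the stop's face is near (555,195), about 38 mm of slide left. I descend with the tip at about 28 mm height and push the end.

>>> carry_out([
  [[0, 0, -0.04], 0],
  [[0, 0, -0.08], 0],
  [[0, 0, -0.1], 0],
  [[0, 0.001, -0.1], 0],
  [[0.005, 0.002, -0.1], 0],
  [[0.01, 0.003, -0.1], 0],
  [[0.015, 0.004, -0.1], 0],
  [[0.018, 0.005, -0.1], 0],
  [[0.021, 0.005, -0.1], 0],
  [[0.024, 0.006, -0.1], 0],
  [[0.027, 0.006, -0.1], 0],
  [[0.03, 0.007, -0.1], 0],
  [[0.033, 0.007, -0.1], 0],
  [[0.036, 0.008, -0.1], 0],
  [[0.039, 0.009, -0.1], 0],
  [[0.042, 0.01, -0.1], 0],
  [[0.044, 0.01, -0.1], 0],
  [[0.046, 0.01, -0.1], 0],
  [[0.048, 0.011, -0.1], 0],
  [[0.05, 0.011, -0.1], 0],
])

```text
time: 18.05
position: [0.4956, 0.0746, -0.0026]
tool_rot: [3.125, 0.323, 0.0]
ft_force: [-1.9, 0.7, -1.1]
grip_width: 0.006
```

```bash
cat > we.py <<'E'
from h import *
w=grab('wrist');s=get_state();P=np.array(s['position']);print(s['time'],P,np.round(s['ft_force'],2))
O=np.array([.5901,.0937]);ps=.2036;ex=np.array([np.cos(ps),np.sin(ps)]);ey=np.array([-ex[1],ex[0]])
print('tcp rest x,y',(P[:2]-O)@ex,(P[:2]-O)@ey)
p=w['pixels'].astype(int);m=(p.min(2)>150).astype(np.uint8);m[:120]=0;m[245:]=0
k,l,st,c=cv2.connectedComponentsWithStats(m);j=1+st[1:,4].argmax();print('bar px',st[j].tolist())
r=((p[...,2]-p[...,0]>80)&(p[...,2]>110)).astype(np.uint8);k,l,st,c=cv2.connectedComponentsWithStats(r)
print('red',[q.tolist() for q in st[1:] if q[4]>200])
E
python3 we.py
```

```text
18.1 [ 0.49603106  0.07468937 -0.00246187] [-1.84 -0.27 -1.07]
tcp rest x,y -0.09596982468290143 0.00040242108120637195
bar px [336, 218, 265, 27, 6743]
red []
```

>>> carry_out([
  [[0.0015, 0, 0], 0],
  [[0.003, 0.001, 0], 0],
  [[0.0045, 0.001, 0], 0],
  [[0.006, 0.001, 0], 0],
  [[0.0075, 0.0015, 0], 0],
  [[0.009, 0.002, 0], 0],
])

```text
time: 18.7
position: [0.5046, 0.0766, -0.0025]
tool_rot: [3.125, 0.323, 0.0]
ft_force: [-2.2, -0.5, 0.6]
grip_width: -0.001
```

>>> carry_out([
  [[0.001, 0, 0], 0],
  [[0.002, 0, 0], 0],
])

```text
time: 18.9
position: [0.5065, 0.0769, -0.0025]
tool_rot: [-3.125, -0.323, 0.0]
ft_force: [-2.9, 0.9, 1.5]
grip_width: 0.003
```

```bash
python3 we.py;python3 - <<'E'
from h import *
d=grab('top');cv2.imwrite('pics/t5.png',d['pixels'])
E
```

```text
18.95 [ 0.50669626  0.0768384  -0.00247221] [-2.59 -0.31  0.47]
tcp rest x,y -0.08509039237684338 0.00035060617145510727
bar px [336, 218, 265, 27, 6762]
red [[615, 193, 25, 88, 1099]]
```

>>> carry_out([
  [[0.001, 0, 0], 0],
  [[0.002, 0, 0], 0],
])

```text
time: 19.2
position: [0.5084, 0.0767, -0.0025]
tool_rot: [-3.125, -0.323, 0.0]
ft_force: [-2.3, 0.8, 0.9]
grip_width: 0.005
```

>>> carry_out([
  [[0.001, 0, 0], 0],
  [[0.002, 0.001, 0], 0],
])

```text
time: 19.4
position: [0.5107, 0.0771, -0.0025]
tool_rot: [3.124, 0.323, 0.0]
ft_force: [-1.9, -1.9, -0.2]
grip_width: -0.0
```

```bash
python3 we.py
```

```text
19.45 [ 0.51093857  0.07713796 -0.00251381] [-1.64 -0.84 -0.51]
tcp rest x,y -0.08087513600510934 -0.00021380034445360718
bar px [336, 217, 266, 28, 7005]
red [[609, 167, 31, 110, 1561]]
```

>>> carry_out([
  [[0.001, 0, 0], 0],
  [[0.002, 0, 0], 0],
])

```text
time: 19.65
position: [0.5125, 0.0774, -0.0026]
tool_rot: [3.125, 0.323, -0.0]
ft_force: [-2.5, -0.6, 0.5]
grip_width: 0.008
```

>>> carry_out([
  [[0.001, 0, 0], 0],
  [[0.002, 0.001, 0], 0],
])

```text
time: 19.85
position: [0.5146, 0.0782, -0.0025]
tool_rot: [3.125, 0.323, 0.0]
ft_force: [-1.6, -1.4, 0.1]
grip_width: 0.004
```

```bash
python3 we.py
```

```text
19.9 [ 0.51489278  0.0783929  -0.00246603] [-1.54 -0.89 -0.69]
tcp rest x,y -0.07674885727754595 0.0002156885536330458
bar px [336, 217, 265, 28, 6944]
red [[602, 144, 38, 129, 2087]]
```

>>> carry_out([
  [[0.001, 0, 0], 0],
  [[0.002, 0, 0], 0],
])

```text
time: 20.1
position: [0.5148, 0.0782, -0.0028]
tool_rot: [3.125, 0.323, -0.006]
ft_force: [-8.0, -2.4, 3.7]
grip_width: 0.004
```

>>> carry_out([
  [[0.001, 0, 0], 0],
  [[0.002, 0.001, 0], 0],
])

```text
time: 20.3
position: [0.5146, 0.0783, -0.0033]
tool_rot: [3.124, 0.323, -0.012]
ft_force: [-11.6, -3.9, 5.7]
grip_width: -0.002
```

```bash
python3 we.py
python3 - <<'E'
from h import *
w=grab('wrist');d=grab('top');e=grab('side')
a=np.clip(w['pixels'][130:290,440:640].astype(int)*1.3,0,255).astype(np.uint8)
A=cv2.resize(a,(500,400));B=cv2.resize(d['pixels'][130:225,230:330],(300,285));C=np.zeros((600,800,3),np.uint8)
C[:400,:500]=A;C[:285,500:]=B;C[285:545,500:]=cv2.resize(e['pixels'][150:220,295:390],(300,260));cv2.imwrite('pics/c7.png',C)
E
```

```text
20.35 [ 0.51461951  0.07833148 -0.00338465] [-9.73 -2.73  6.45]
tcp rest x,y -0.07702889785230661 0.00021079028321424584
bar px [336, 218, 268, 27, 6888]
red [[605, 148, 35, 127, 1951]]
```

View pics/c7.png

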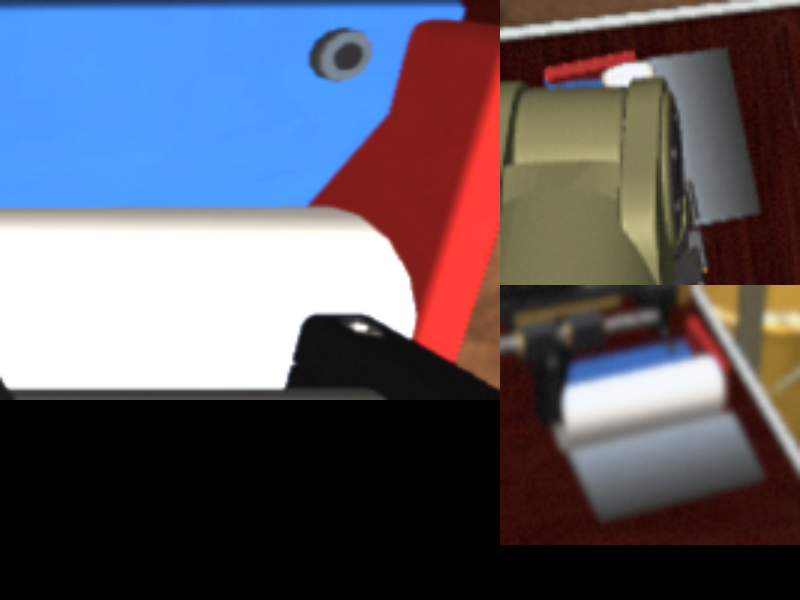

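The force jumped from 2 N to 10 N with no further travel, and the images show the bar's far end against the red stop. Back off straight along the groove, then raise.

>>> carry_out([
  [[-0.002, -0.0005, 0], 0],
  [[-0.004, -0.001, 0], 0],
  [[-0.007, -0.0015, 0], 0],
  [[-0.012, -0.0025, 0], 0],
  [[-0.022, -0.0045, 0], 0],
  [[-0.032, -0.0065, 0], 0],
  [[-0.042, -0.0085, 0], 0],
  [[-0.052, -0.0105, 0], 0],
  [[-0.052, -0.0105, 0.03], 0],
  [[-0.052, -0.0105, 0.07], 0],
  [[-0.052, -0.0105, 0.11], 0],
  [[-0.052, -0.0105, 0.11], 0],
  [[-0.052, -0.0105, 0.11], 0],
  [[-0.052, -0.0105, 0.11], 0],
])

```text
time: 21.9
position: [0.4653, 0.0689, 0.1064]
tool_rot: [3.125, 0.323, -0.003]
ft_force: [-0.5, -0.9, -1.0]
grip_width: 0.005
```

Run:
```python
from h import *
O=np.array([.5901,.0937]);ps=.2036;ex=np.array([np.cos(ps),np.sin(ps)]);ey=np.array([-ex[1],ex[0]])
w=grab('wrist','w9.png');s=get_state();print(s['position'],s['ft_force'])
p=w['pixels'].astype(int);m=(p.min(2)>165).astype(np.uint8);m[:120]=0;m[260:]=0;m[:,:300]=0
k,l,st,c=cv2.connectedComponentsWithStats(m)
for q in st[1:]:
    if q[4]>2000:
        print(q.tolist())
        for u in((q[0],q[1]+q[3]/2),): print('near end rest',[(ray(w,u,.0274)[:2]-O)@v for v in(ex,ey)])
r=((p[...,2]-p[...,0]>60)&(p[...,2]>90)&(p[...,2]-p[...,1]>60)).astype(np.uint8);r[:,:400]=0
k,l,st,c=cv2.connectedComponentsWithStats(r);print('red',[q.tolist() for q in st[1:] if q[4]>200])
b=((p[...,0]-p[...,2]>60)).astype(np.uint8);k,l,st,c=cv2.connectedComponentsWithStats(b);print('blue',[q.tolist() for q in st[1:] if q[4]>500])
```

```text
[0.46515497 0.06877196 0.10616186] [-0.23956853 -0.51006093 -0.67397772]
[382, 174, 171, 66, 10215]
near end rest [np.float64(-0.07067586948142571), np.float64(-0.008840887925597082)]
red [[532, 125, 50, 91, 2197]]
blue [[386, 118, 178, 56, 8432]]
```

Run:
```python
from h import *
w=grab('wrist');p=w['pixels'].astype(int);O=np.array([.5901,.0937]);ps=.2036;ex=np.array([np.cos(ps),np.sin(ps)])
b=(p[...,0]-p[...,2]>60);m=p.min(2)>165
print('near blue cols',[int(np.where(b[r,300:])[0][0]+300) for r in(122,130,140,150,160)],'bar cols',[int(np.where(m[r,300:450])[0][0]+300) for r in(185,200,215,230)])
print('rest x of blue near edge',(ray(w,(np.where(b[130,300:])[0][0]+300,130),.028)[:2]-O)@ex)
d0=cv2.imread('pics/top1.png').astype(int);d=grab('top')['pixels'].astype(int);e0=cv2.imread('pics/side1.png').astype(int);e=grab('side')['pixels'].astype(int)
for n,(u,v) in dict(tub=(194,154),cup=(187,222),can=(438,224),eraser=(430,177)).items():
    print(n,abs(d-d0)[v-16:v+16,u-16:u+16].mean())
for n,(u,v) in dict(tub=(347,146),cup=(293,144),can=(317,300),eraser=(380,300)).items():
    print(n,'side',abs(e-e0)[v-12:v+12,u-12:u+12].mean())
print(get_state()['time'],ticket.close_job())
```

```text
near blue cols [388, 388, 387, 387, 387] bar cols [383, 382, 384, 384]
rest x of blue near edge -0.07031114144918288
tub 1.2320963541666667
cup 9.7578125
can 2.662109375
eraser 2.6578776041666665
tub side 1.5688657407407407
cup side 48.074074074074076
can side 2.0387731481481484
eraser side 1.8721064814814814
the job is handed in; nothing more can be done
22.1 None
```

The bar was rolled along the bench and up the ramp into the V-groove, then slid along it by a push on its near end until it met the red end stop. The job is handed in at 22.1 s; no verdict was reported.

- **First push missed:** my first push passed over the bar without touching it. The images showed the real fingertips about 31 mm above the reported TCP, so I corrected for that and pushed again. The bar was never pinched or lifted.
- **Reaching the stop:** the push force jumped from about 2 N to 10–12 N with no further travel.
- **After backing off:**
    - With the arm clear of the bar, its near end measured rest x = -71 mm, against -70 expected.
    - The bar sticks out about 4–5 px past the rest's near edge, roughly 4 mm against the expected 5.
    - My rest-x origin is off by about 5 mm: that same edge measured -70 mm instead of -65. The force jump and this comparison are therefore better evidence than the near-end figure.
- **Bystanders:** a before/after image comparison shows the tub, canister and eraser unchanged. The cup's check did not agree: its image patch differed, by 48 grey levels in the side view and 10 in the top view. This may be the raised arm in front of it or its shadow. The arm's path stayed well clear of the cup, but I handed in before I could confirm it hadn't moved. I also could not view the last picture because the viewing limit was reached.

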